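Set the fossil camera boom to its mark and hold it

ROBOT

A 6-joint arm with a two-finger parallel gripper is mounted at the origin on the work surface. World frame = base frame: x ahead of the robot, y to its left, z up, the work surface at z = 0. Lengths are in mm, angles in rad, forces in N, time in s.
With the tool pointing down it reaches from about 350 to 875 mm from the base axis. Payload 4.2 kg.
Tool frame: the origin (TCP) lies midway between the tips of the shut fingers; the grasp point (between the pads) lies 19 mm behind it (arm.grasp_offset is the distance from the TCP to the grasp point, in mm); z points along the fingers, y is the line along which they close (so a half turn about z gives the same grasp; the last joint's range is limited). The gripper opens to 85 mm and grips with 20 to 120 N. Pads are 22 mm wide; open, the fingers measure 114 mm over their backs; the gripper's body (76 mm by 85 mm) begins 54 mm behind the grasp point. The pads swing forward as they close: fully open they stand 13 mm farther back than shut.
Start: joints at [-1.084, 0.385, 0.008, 0, -1.194, -0.259], TCP at [141.164, -608.828, 231.312] pointing down, gripper open.
Joint ranges: [-3.14, 3.14], [-1.21, 2.06], [-1.07, 1.41], [-3.16, 2.05], [-2.99, -0.16], [-3.1, 3.1]. Speed limits (rad/s): [2.79, 2.79, 3.14, 3.14, 3.14, 3.14].

INTERFACE

Orientations are given as a unit quaternion [x, y, z, w].
In Python, from bench import arm gives the robot as it stands. The module is installed in compiled form; this text tells all that it offers.
- The arm moves only by the tool servo_tool, never from a script. Its argument "increments" is a list of rows, each a list of 7 numbers: the opening, from 0 (shut) to 1 (fully open), then the shift along the tool's x, y, z in m, then the turn, a rotation vector about the tool's x, y, z in degrees. In form: [[grip, x, y, z, ax, ay, az], ...]. A call has 1 to 12 rows; each row is the pose to reach, as a shift and turn from the pose commanded when the call began, along the tool's axes at that moment; what a row does not reach only later rows make up. A row lasts 1/8 s, in which the tool goes at most 62.5 mm and 10.7 degrees, less where a joint would pass 70% of its speed; a pose out of reach is approached as far as the arm can. A call with a gripper value outside its range is refused whole. The fingers move at their own pace and stop on an object; the grip force is fixed at half the most. Time passes only in rows, so rows that repeat a pose let the fingers close. It gives the time, the measured TCP pose, the force, the opening and the grip force at its end, in the units of the state.
- arm.read_state(): the state, without advancing time (a new reading comes with each control period).
- arm.get_image(name): name is "scene" or "top" or "wrist"; returns a dict with "color" (420x560x3 uint8, red, green, blue), "fx", "fy", "cx", "cy" (pixels), "rvec" (rotation vector, rad) and "tvec" (3), from world to camera coordinates, as OpenCV has them; the wrist camera has in their place "hand_eye" (4x4, takes a point from camera to tool coordinates, whose origin is the TCP and whose axes are the flange's). Camera axes: x right, y down, z forward; pixel columns grow to the right and rows downward; lengths in mm; the calibration is good to about 2 mm. A picture is of the moment at which its call begins: read the wrist's pose just before it. There is no depth.
- arm.job_done(): hands the job in; it is judged then, once.
Trained networks look in the newest picture that a camera, given by its name, has taken for a name from the list of things; names that differ only in an ending like _2 or _b are one class to them, and where a whole thing is asked for, a point or a joint stands for the part that bears it (a point fixed in the world has none). Each returns a list of dicts, best first, with "p" (0 to 1); they miss things now and then, are a little off and sometimes report something else, mostly with a low value. They report only what shows in the picture. A call takes as long as a camera call.
- arm.look_for(camera, thing): "box" ([centre column, centre row, width, height] in pixels, round what is visible of it).
- arm.spot_point(camera, thing): "centre" ([column, row] in pixels: a listed point, or the origin of a listed thing).
The state is a dict: "clock": time; "joints": joint angles; "joint_vel": joint speeds; "joint_efforts": joint torques, N m; "position": TCP position; "ee_rot": TCP orientation; "contact_force": force on the tool from outside, world axes, zero at the start; "wrist_torque": the same for the moment, N m; "gripper_width": finger opening in mm; "grasp_force": force on a finger pad.
Only numpy, scipy, OpenCV 4.12 (cv2) and the standard library are available. Lean on these libraries where they do the work, as an engineer would, in place of code of your own. Each camera call takes 0.05 s, during which the arm holds its last target. There are 200 camera calls.

TASK

Switch on the fossil photo stand by pressing its keys fully down one at a time, green, then yellow, then blue, and never the red one. Then pinch the boom's grip post together with its blue lock button to free the boom, draw the boom out until its orange pointer stands level with the red rider on the scale, to within 5 mm, and finish while holding it still there with the lock button squeezed in. Leave the red rider and the fossil, bottles, stone, brush and loupe where they are.

Things in the scene. Friction and masses are not known exactly. Their poses are not given: they have to be found in the camera images.
- key_green (a joint): The green key of the keypad, a round spring button 26 mm across with a black collar 42 mm across; joint value = how far it is pressed, 0 up to 0.006 m fully down (about 5 N). It springs back up when released. The four keys sit in a 2 x 2 square, centres 60 mm apart; which colour is where changes.
- key_green_top (a point): Centre of the top face of the green key, which is about 44 mm above the table when the key is up; z points up.
- key_yellow (a joint): The yellow key of the keypad, a round spring button 26 mm across with a black collar 42 mm across; joint value = how far it is pressed, 0 up to 0.006 m fully down (about 5 N). It springs back up when released. The four keys sit in a 2 x 2 square, centres 60 mm apart; which colour is where changes.
- key_yellow_top (a point): Centre of the top face of the yellow key, which is about 44 mm above the table when the key is up; z points up.
- key_blue (a joint): The blue key of the keypad, a round spring button 26 mm across with a black collar 42 mm across; joint value = how far it is pressed, 0 up to 0.006 m fully down (about 5 N). It springs back up when released. The four keys sit in a 2 x 2 square, centres 60 mm apart; which colour is where changes.
- key_blue_top (a point): Centre of the top face of the blue key, which is about 44 mm above the table when the key is up; z points up.
- key_red (a joint): The red key of the keypad, a round spring button 26 mm across with a black collar 42 mm across; joint value = how far it is pressed, 0 up to 0.006 m fully down (about 5 N). It springs back up when released. The four keys sit in a 2 x 2 square, centres 60 mm apart; which colour is where changes.
- key_red_top (a point): Centre of the top face of the red key, which is about 44 mm above the table when the key is up; z points up.
- keypad: Flat grey keypad box 150 x 150 x 22 mm, fixed on the table, that carries the four keys; origin under its centre, z up.
- stand: Photo stand, fixed: grey base plate, two pillars, dark square sleeve 34 mm wide, level, axis 120 mm above the table. Origin on the table under the sleeve's mouth; +x is the level direction in which the boom extends, z up. On its +y side an aluminium scale bar with black ticks every 10 mm: 20 mm wide, centre 34 mm from the boom's axis, top 115 mm above the table, ends 260 mm from the mouth.
- boom: Aluminium bar 20 x 20 mm that slides 0 to 175 mm out of the sleeve along +x. Origin on its axis, at the mouth when in; axes as the stand's. Carries the grip post (at x = 75 mm) and a black camera head (x = 130 mm, 48 mm across, top 134 mm above the table). Starts fully in, locked; with the button fully in it slides, against a 3 to 6 N spring that draws it back home if let go.
- grip_post (a point): Centre of gripping on the black upright grip post, 172 mm above the table, level with the button's axis. The post is 26 mm along x, 26 mm along y and its top 205 mm above the table. Axes as the stand's. Pinched together along y, post and button measure 37 mm with the button out and 31 mm with it fully in.
- lock_button (a joint): Blue spring button, 23 mm across, on the +y face of the grip post; keep it in while the boom slides by pinching post and button together between the fingers. Joint value = how far it is pressed, 0 out to 0.006 m fully in (about 5 N). Let go, it springs out and the boom goes back home. Below it a steel shoe 12 mm wide hangs beside the scale bar.
- lock_face (a point): Centre of the outer face of the lock button, 24 mm to +y of the grip post's centre when out, 18 mm when in.
- pointer (a point): Tip of the boom's orange pointer, a 4 mm wide finger lying just over the scale bar, 55 mm behind the grip post (towards the sleeve); it moves with the boom. Axes as the stand's.
- rider_mark (a point): The red rider clip, 6 mm wide along x and 22 mm along y, on the outer (+y) face of the scale bar, top 125 mm above the table: it marks where the pointer must come. This point is at the centre of its width, 3 mm to +y of the pointer's path and level with the pointer. Axes as the stand's. At the start it stands 60 to 160 mm ahead (+x) of the pointer.
- fossil: Loose stone with a ribbed trilobite, 85 x 120 x 50 mm, 0.5 to 0.9 kg, lying under the boom's path; origin under its centre.
- amber_bottle: Loose amber bottle, 64 mm across, 130 mm high, black cap; origin under its centre.
- dropper: Loose small amber dropper bottle with blue cap, 28 mm across, 75 mm high; origin under its centre.
- slab: Loose flat grey stone, 100 x 120 x 38 mm; origin under its centre.
- brush: Loose brush, 160 mm long, lying on the table; its long axis is x.
- loupe: Loose steel folding loupe, about 77 x 30 x 9 mm, lying on the table; the lens is at its +x end.

How it is judged:
By the outcome, as a careful person would: the job done as asked, in the order asked, and still so for the second after the job is handed in, while the arm keeps its last pose, push and grip.
It also fails if it takes over 54 s, if anything falls off the work surface, if the arm or the gripper's body presses on something with over 40 N, if the wrist force passes 120 N, or if a joint passes its speed limit or range.

## Working session

There is one attempt and no reset: what is moved stays moved. The work goes in short steps, Python scripts to look and compute and a tool call to move; the robot and the scene stay as the last step left them, time stands still between calls to the robot, and variables do not carry over. Pictures are saved under pics/ and viewed, at most 10 in all, crops included, and the job is handed in when it is done.

Besides the shell and the picture viewer there is one more tool, called after "Request:" by a JSON object that holds its "op" and its "data". servo_tool: Moves the arm, as the interface text tells. Its arguments: {"type":"object","properties":{"increments":{"type":"array","items":{"type":"array","items":{"type":"number"}}}},"required":["increments"]}

```bash
mkdir -p pics
cat > h.py <<'E'
from bench import arm
import numpy as np, cv2
from scipy.spatial.transform import Rotation as R
def cam(name):
    s=arm.read_state(); im=arm.get_image(name)
    K=np.array([[im["fx"],0,im["cx"]],[0,im["fy"],im["cy"]],[0,0,1]])
    if name=="wrist":
        T=np.eye(4);T[:3,:3]=R.from_quat(s["ee_rot"]).as_matrix();T[:3,3]=s["position"]
        W=T@np.array(im["hand_eye"])
    else:
        W=np.eye(4);Rm=R.from_rotvec(np.ravel(im["rvec"])).as_matrix()
        W[:3,:3]=Rm.T;W[:3,3]=-Rm.T@np.ravel(im["tvec"])
    return im["color"],K,W
def ray(c,px):
    _,K,W=c
    d=W[:3,:3]@np.linalg.inv(K)@np.array([px[0],px[1],1]); return W[:3,3],d/np.linalg.norm(d)
def atz(c,px,z):
    o,d=ray(c,px); return o+d*(z-o[2])/d[2]
def tri(rs):
    A=sum(np.eye(3)-np.outer(d,d) for o,d in rs);b=sum((np.eye(3)-np.outer(d,d))@o for o,d in rs)
    return np.linalg.solve(A,b)
def save(c,n): cv2.imwrite("pics/"+n,cv2.cvtColor(c[0],cv2.COLOR_RGB2BGR))
E
cat > a.py <<'E'
from h import *
np.set_printoptions(precision=1,suppress=True)
print(arm.read_state())
cs={n:cam(n) for n in("scene","top")}
for n in cs: save(cs[n],n+"1.png"); print(n,cs[n][2][:3,3])
Z=dict(key_green_top=44,key_yellow_top=44,key_blue_top=44,key_red_top=44,grip_post=172,lock_face=172,pointer=118,rider_mark=118,stand=0,keypad=0)
for t,z in Z.items():
    rs=[]
    for n in cs:
        r=arm.spot_point(n,t)
        if r: print(t,n,round(r[0]["p"],2),np.array(r[0]["centre"]),atz(cs[n],r[0]["centre"],z)); rs.append(ray(cs[n],r[0]["centre"]))
    if len(rs)==2: print("   tri",tri(rs))
E
python3 a.py
```

```text
{'clock': 0.0, 'joints': array([-1.1,  0.4,  0. , -0. , -1.2, -0.3]), 'joint_vel': array([ 0.,  0.,  0.,  0.,  0., -0.]), 'joint_efforts': array([  0. , -39.2,  18.8,   4.2,  -0. ,  -0. ]), 'position': array([ 141. , -608.3,  230.2]), 'ee_rot': array([-0.1,  1. ,  0. , -0. ]), 'contact_force': array([-0.2, -0.4, -0.1]), 'wrist_torque': array([0. , 0. , 0.1]), 'grasp_force': 0.0, 'gripper_width': 85.36066675734878}
scene [1253.6 -405.2  610.9]
top [ 416.4  -15.8 1214.6]
key_green_top scene 0.64 [158.3 274.7] [ 512.1 -277.    44. ]
key_green_top top 0.61 [403.8 225.3] [ 499.5 -280.6   44. ]
   tri [ 501.1 -278.6   37.1]
key_yellow_top scene 0.43 [185.6 258.7] [ 488.9 -207.6   44. ]
key_yellow_top top 0.23 [218.7 272.2] [399.8 146.9  44. ]
   tri [373.3  -7.9 -38.4]
key_blue_top scene 0.6 [174.3 283.7] [ 558.8 -257.4   44. ]
key_blue_top top 0.69 [393.8 197.8] [ 563.7 -260.6   44. ]
   tri [ 563.4 -259.1   48.1]
key_red_top scene 0.59 [198.2 271.8] [ 548.1 -200.7   44. ]
key_red_top top 0.55 [365.  210.4] [ 535.7 -193.1   44. ]
   tri [ 536.3 -195.9   34. ]
grip_post scene 0.6 [352.4 177.3] [566.3 194.5 172. ]
grip_post top 0.64 [217.9 271.4] [403.2 130.8 172. ]
   tri [448.8 198.  118.8]
lock_face scene 0.72 [355.2 180.7] [583.9 188.5 172. ]
lock_face top 0.61 [191.9 184.8] [583.7 184.8 172. ]
   tri [584.5 186.  172.6]
pointer scene 0.77 [380.4 200.2] [615.1 244.9 118. ]
pointer top 0.95 [173.7 172.2] [621.4 235.8 118. ]
   tri [621.5 236.  123.2]
rider_mark scene 0.65 [348.9 208.6] [606.3 156.5 118. ]
rider_mark top 0.39 [205.6 178.3] [606.2 165.  118. ]
   tri [604.5 162.4 116.1]
stand scene 0.9 [377.  233.6] [591.9 270.8   0. ]
stand top 0.62 [171.1 197.3] [581.6 268.7   0. ]
   tri [584.6 273.2  -5.8]
keypad scene 0.76 [178.6 285.9] [ 517.2 -240.2    0. ]
keypad top 0.67 [381.3 216.8] [ 524. -238.    0.]
   tri [ 523.  -239.3    4. ]
```

```bash
cd pics; python3 -c "
import cv2
for n in('scene1','top1'):
    a=cv2.imread(n+'.png'); cv2.imwrite(n+'b.png',cv2.resize(a,(784,588),interpolation=cv2.INTER_CUBIC))"
```

```text
(no output)
```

View pics/scene1b.png

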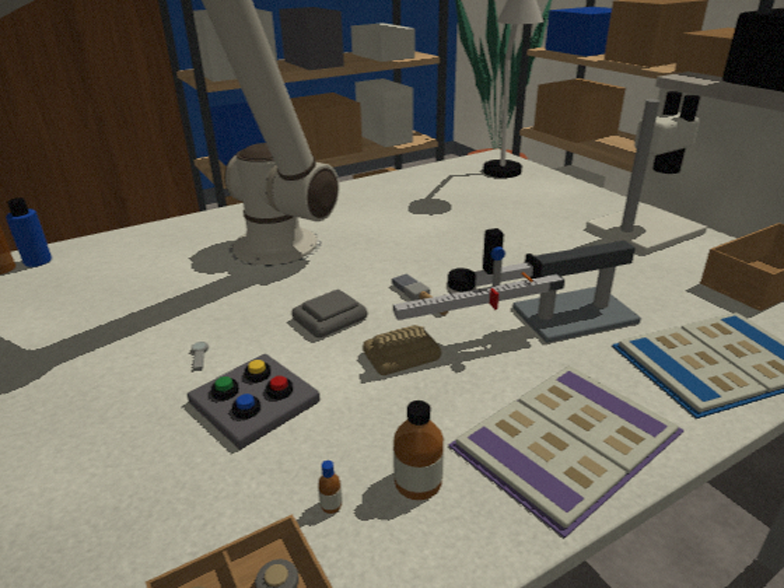

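View pics/top1b.png

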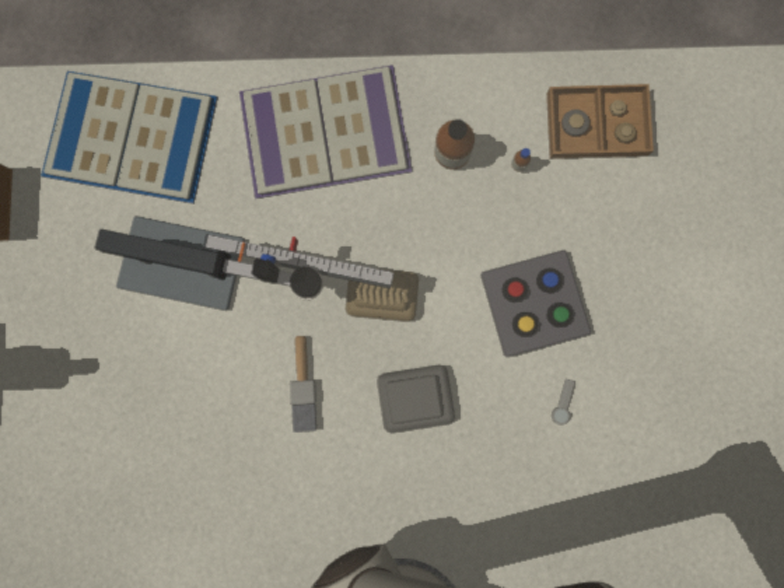

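The scene shows the keypad at left and the stand at right. In the top picture (784 px wide) the keys are red (515,289), blue (550,280), yellow (525,324) and green (561,314). The boom runs right and slightly down from the mouth near (224,262), and the rider is at (293,244).

```bash
cat > b.py <<'E'
from h import *
import sys
np.set_printoptions(precision=1,suppress=True)
def blobs(c,box=None):
    h=cv2.cvtColor(c[0],cv2.COLOR_RGB2HSV); out={}
    for n,(lo,hi) in dict(red=(-8,6),yellow=(17,32),green=(50,85),blue=(105,125)).items():
        H=h[...,0].astype(int); H=np.where(H>170,H-180,H)
        m=((H>=lo)&(H<=hi)&(h[...,1]>140)&(h[...,2]>50)).astype(np.uint8)
        if box: 
            q=np.zeros_like(m);q[box[1]:box[3],box[0]:box[2]]=1;m*=q
        k,_,st,ce=cv2.connectedComponentsWithStats(m)
        if k>1:
            i=1+np.argmax(st[1:,4]); out[n]=(ce[i],st[i,4])
    return out
if __name__=="__main__":
    s=arm.read_state();M=R.from_quat(s["ee_rot"]).as_matrix();print(s["position"],M)
    P={}
    for n,b in(("top",(340,175,430,260)),("scene",(130,245,235,320))):
        c=cam(n)
        for k,(p,a) in blobs(c,b).items(): P.setdefault(k,[]).append(ray(c,p)); print(n,k,p,a,atz(c,p,44))
    for k in P: print(k,tri(P[k]) if len(P[k])>1 else 0)
E
python3 b.py
```

```text
[ 141.2 -608.8  231.3] [[-1.  -0.2 -0. ]
 [-0.2  1.   0. ]
 [ 0.   0.  -1. ]]
top red [368.  206.1] 68 [ 545.7 -200.4   44. ]
top yellow [375.4 231. ] 76 [ 487.7 -215.    44. ]
scene red [198.7 273.3] 108 [ 553.6 -201.7   44. ]
scene yellow [183.  261.6] 105 [ 496.  -216.3   44. ]
scene green [159.6 273.6] 95 [ 510.  -273.5   44. ]
scene blue [174.9 286.4] 117 [ 567.7 -259.1   44. ]
red [ 546.6 -200.5   38.7]
yellow [ 488.3 -215.2   38.5]
green 0
blue 0
```

```bash
cat > d.py <<'E'
from h import *
import sys
# usage: d.py x y z -> shift in tool axes (m) from measured pose
s=arm.read_state();M=R.from_quat(s["ee_rot"])
np.set_printoptions(precision=4,suppress=True)
print(s["clock"],s["position"],"yaw of tool y",np.degrees(np.arctan2(*M.as_matrix()[:2,1][::-1])))
a=list(map(float,sys.argv[1:]))
for i in range(0,len(a),3): print(M.inv().apply(np.array(a[i:i+3])-s["position"])/1000)
E
python3 d.py 510 -237 190; python3 -c "
from bench import arm
print(arm.get_image('wrist')['hand_eye'])"
```

```text
1.2 [ 141.1644 -608.8185  231.2905] yaw of tool y 103.05044992109758
[-0.4433  0.2789  0.0413]
[[ 3.56029520e-05 -9.57157013e-01 -2.89569423e-01  7.37815815e+01]
 [ 9.99999951e-01 -5.60421334e-05  3.08195770e-04  8.38575438e-01]
 [-3.11219830e-04 -2.89569420e-01  9.57156964e-01 -1.42483634e+02]
 [ 0.00000000e+00  0.00000000e+00  0.00000000e+00  1.00000000e+00]]
```

Request:
{"op": "servo_tool", "data": {"increments": [[0, -0.049, 0.031, 0.004, 0, 0, 0], [0, -0.098, 0.062, 0.009, 0, 0, 0], [0, -0.147, 0.093, 0.014, 0, 0, 0], [0, -0.196, 0.124, 0.018, 0, 0, 0], [0, -0.245, 0.155, 0.023, 0, 0, 0], [0, -0.294, 0.186, 0.027, 0, 0, 0], [0, -0.343, 0.217, 0.032, 0, 0, 0], [0, -0.392, 0.248, 0.036, 0, 0, 0], [0, -0.443, 0.279, 0.041, 0, 0, 0], [0, -0.443, 0.279, 0.041, 0, 0, 0]]}}

```text
clock: 2.5
position: [512.2, -234.3, 189.7]
ee_rot: [-0.116, 0.993, 0.0, -0.0]
contact_force: [-0.9, -0.7, -0.9]
gripper_width: -0.0
grasp_force: 0.0
```

```bash
cat > e.py <<'E'
from b import *
c=cam("wrist"); save(c,"w1.png"); print(arm.read_state()["position"])
for k,(p,a) in blobs(c).items(): print(k,p,a,atz(c,p,44))
for k in("green","yellow","blue","red"):
    r=arm.spot_point("wrist","key_%s_top"%k)
    if r: print(k,r[0]["p"],atz(c,r[0]["centre"],44))
E
python3 e.py
```

```text
[ 510.8 -235.5  189.9]
red [309.5 230. ] 484 [ 545.8 -200.1   44. ]
yellow [310.1 170.7] 578 [ 488.2 -214.6   44. ]
blue [250.  230.8] 459 [ 560.2 -257.2   44. ]
yellow 0.64 [ 488.  -215.9   44. ]
blue 0.62 [ 564.4 -256.8   44. ]
red 0.91 [ 542.8 -200.    44. ]
```

View pics/w1.png

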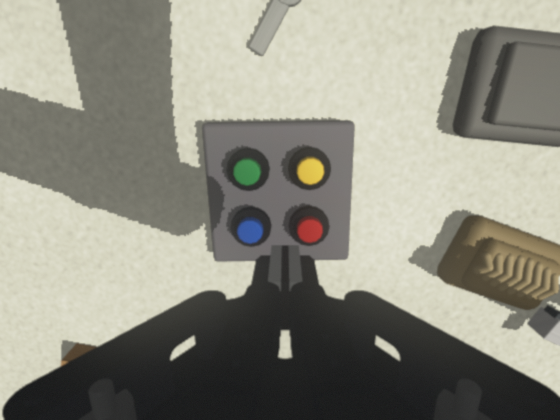

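The wrist picture shows green (247,171), yellow (310,171), blue (250,230) and red (310,230), in a square grid as given.

```bash
python3 d.py 502.5 -272.5 60 488.3 -215 60 560.5 -258 60
```

```text
2.75 [ 508.9977 -237.7496  190.5249] yaw of tool y 102.97397949282185
[ 0.0141 -0.0324  0.1305]
[0.0151 0.0268 0.1305]
[-0.0456 -0.0313  0.1305]
```

Request:
{"op": "servo_tool", "data": {"increments": [[0, 0.015, -0.033, 0.04, 0, 0, 0], [0, 0.015, -0.033, 0.09, 0, 0, 0], [0, 0.015, -0.033, 0.13, 0, 0, 0], [0, 0.015, -0.033, 0.145, 0, 0, 0], [0, 0.015, -0.033, 0.154, 0, 0, 0], [0, 0.015, -0.033, 0.154, 0, 0, 0], [0, 0.015, -0.033, 0.154, 0, 0, 0]]}}

```text
clock: 3.62
position: [502.7, -273.2, 38.5]
ee_rot: [-0.114, 0.994, -0.001, 0.001]
contact_force: [-4.4, -1.5, 4.8]
gripper_width: -0.1
grasp_force: 2.3
```

Request:
{"op": "servo_tool", "data": {"increments": [[0, 0, 0, 0.003, 0, 0, 0], [0, 0, 0, 0.004, 0, 0, 0], [0, 0, 0, 0.004, 0, 0, 0]]}}

```text
clock: 4.0
position: [503.0, -273.3, 37.7]
ee_rot: [-0.115, 0.993, -0.001, 0.001]
contact_force: [-8.5, 3.5, 26.2]
gripper_width: 0.1
grasp_force: 12.9
```

```bash
cat >> e2.py <<'E'
from b import *
c=cam("wrist"); save(c,"w2.png");s=arm.read_state();print(s["position"],s["contact_force"],s["clock"])
for k,(p,a) in blobs(c).items(): print(k,p,a,atz(c,p,44))
E
python3 e2.py
```

```text
[ 503.  -273.3   37.7] [-9.3  4.1 25.4] 4.05
red [388.5 348.8] 231 [ 536.7 -208.1   44. ]
yellow [404.2 261.5] 2346 [ 486.2 -217.1   44. ]
blue [284.6 347.4] 240 [ 548.4 -261.8   44. ]
```

Request:
{"op": "servo_tool", "data": {"increments": [[0, 0, 0, -0.04, 0, 0, 0], [0, 0, 0.002, -0.045, 0, 0, 0], [0, 0.001, 0.03, -0.045, 0, 0, 0], [0, 0.001, 0.059, -0.045, 0, 0, 0], [0, 0.001, 0.059, -0.035, 0, 0, 0], [0, 0.001, 0.059, -0.015, 0, 0, 0], [0, 0.001, 0.059, -0.004, 0, 0, 0], [0, 0.001, 0.059, -0.001, 0, 0, 0], [0, 0.001, 0.059, -0.001, 0, 0, 0], [0, 0.001, 0.059, -0.001, 0, 0, 0]]}}

```text
clock: 5.3
position: [488.9, -215.6, 37.6]
ee_rot: [-0.114, 0.993, -0.001, 0.001]
contact_force: [-7.8, 8.5, 31.1]
gripper_width: -0.1
grasp_force: 15.5
```

Request:
{"op": "servo_tool", "data": {"increments": [[0, 0, 0, -0.04, 0, 0, 0], [0, -0.002, -0.002, -0.045, 0, 0, 0], [0, -0.03, -0.029, -0.045, 0, 0, 0], [0, -0.061, -0.058, -0.045, 0, 0, 0], [0, -0.061, -0.058, -0.035, 0, 0, 0], [0, -0.061, -0.058, -0.015, 0, 0, 0], [0, -0.061, -0.058, -0.005, 0, 0, 0], [0, -0.061, -0.058, -0.002, 0, 0, 0], [0, -0.061, -0.058, -0.002, 0, 0, 0]]}}

```text
clock: 6.42
position: [559.4, -258.0, 37.9]
ee_rot: [-0.114, 0.993, -0.0, -0.001]
contact_force: [-6.1, 3.2, 15.7]
gripper_width: -0.1
grasp_force: 8.4
```

Request:
{"op": "servo_tool", "data": {"increments": [[0, 0, 0, -0.05, 0, 0, 0], [0.2, 0, 0.01, -0.105, 0, 0, -4], [0.5, -0.01, 0.045, -0.15, 0, 0, -11], [0.5, -0.025, 0.085, -0.18, 0, 0, -18], [0.7, -0.04, 0.13, -0.21, 0, 0, -26], [1, -0.055, 0.18, -0.235, 0, 0, -34], [1, -0.07, 0.23, -0.255, 0, 0, -42], [1, -0.085, 0.28, -0.27, 0, 0, -50], [1, -0.1, 0.33, -0.285, 0, 0, -58], [1, -0.115, 0.37, -0.292, 0, 0, -65], [1, -0.121, 0.391, -0.292, 0, 0, -65], [1, -0.121, 0.391, -0.292, 0, 0, -65]]}}

```text
clock: 7.92
position: [589.8, 151.2, 326.0]
ee_rot: [-0.63, 0.777, 0.0, -0.001]
contact_force: [-0.3, 0.2, 0.6]
gripper_width: 85.4
grasp_force: 0.0
```

```bash
cat > f.py <<'E'
from b import *
c=cam("wrist"); save(c,sys.argv[1]); s=arm.read_state();print(s["clock"],s["position"],s["joints"])
ct=cam("top");cs=cam("scene")
for t,z in dict(grip_post=172,lock_face=172,pointer=118,rider_mark=118,stand=0,boom=120).items():
    for n,cc in(("wrist",c),("top",ct),("scene",cs)):
        r=arm.spot_point(n,t)
        if r: print(t,n,round(r[0]["p"],2),np.array(r[0]["centre"]),atz(cc,r[0]["centre"],z))
E
python3 f.py w3.png
```

```text
7.975 [589.8 150.2 326.2] [ 0.5  0.3  0.1 -0.  -1.4 -0.7]
grip_post wrist 0.9 [316.6 221.1] [564.8 192.1 172. ]
grip_post top 0.78 [188.2 193. ] [566.5 192.6 172. ]
grip_post scene 0.62 [355.6 179.3] [578.7 194.  172. ]
lock_face wrist 0.63 [292.8 219.5] [587.9 185.4 172. ]
lock_face top 0.48 [191.5 181.7] [590.2 185.7 172. ]
lock_face scene 0.69 [354.7 182. ] [588.5 183.2 172. ]
pointer wrist 0.83 [271.2 248.4] [623.7 235.9 118. ]
pointer top 0.6 [172.2 174. ] [617.4 239.1 118. ]
pointer scene 0.92 [379.8 200.8] [616.6 241.7 118. ]
rider_mark top 0.43 [208.5 180.1] [602.  158.6 118. ]
rider_mark scene 0.49 [349.5 207.6] [603.4 160.6 118. ]
stand wrist 0.93 [301.  228.8] [586.  264.7   0. ]
stand top 0.83 [176.2 195.1] [586.7 256.2   0. ]
stand scene 0.57 [372.  232.8] [582.1 262.4   0. ]
boom wrist 0.83 [304.9 261.6] [586.7 260.9 120. ]
boom top 0.82 [163.5 186.6] [589.3 257.6 120. ]
```

View pics/w3.png

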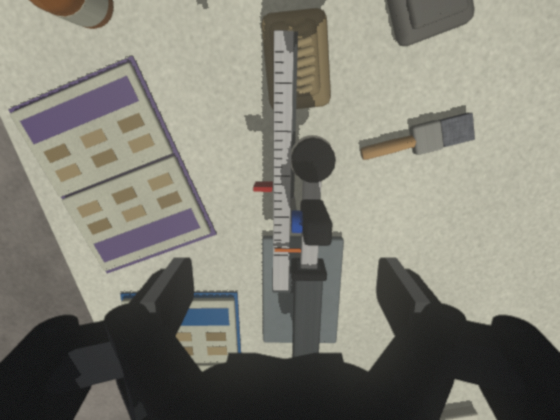

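The wrist picture shows post (316,221), button (297,222), pointer tip (274,250), rider (262,187), and the scale centreline from (283,32) to (282,290).

```bash
cat > g.py <<'E'
from b import *
c=cam("wrist"); f=lambda u,v,z:atz(c,(u,v),z)
a,b=f(283,32,115),f(282,290,115);u=(a-b)/np.linalg.norm(a-b);v=np.array([-u[1],u[0],0])
print(a,b,"yaw stand",np.degrees(np.arctan2(u[1],u[0])))
p,r=f(280,250,118),f(262,187,125)
print("pointer",p,"rider",r,"dx",(r-p)@u,"dy",(r-p)@v)
m=(a+b)/2
for n,q in dict(post172=f(316,221,172),posttop=f(318,222,205),lock=f(292,220,172)).items(): print(n,q,"x from ptr",(q-p)@u,"y from scale",(q-m)@v)
g=p+55*u; g=g+v*(((m-g)@v)-34); print("post by geometry",g, "end of scale->mouth",a-260*u-34*v)
E
python3 g.py
```

```text
[561.   5. 115.] [624.7 297.3 115. ] yaw stand -102.27880390100921
pointer [614.9 240.1 118. ] rider [617.6 156.3 125. ] dx 81.32960606937694 dy 20.439964587886234
post172 [566.3 191.5 172. ] x from ptr 57.790929428150065 y from scale -34.54590452433277
posttop [565.6 180.4 205. ] x from ptr 68.81717043874148 y from scale -32.82546589784495
lock [589.8 185.4 172. ] x from ptr 58.714875289508086 y from scale -10.23559639326186
post by geometry [567.4 194.1 118. ] end of scale->mouth [583.1 266.3 115. ]
```

```bash
python3 d.py 569.1 191.8 250 569.1 191.8 150
```

```text
9.025 [590.342  150.2672 327.2825] yaw of tool y 168.05545289370573
[-0.0362  0.0294  0.0773]
[-0.0362  0.0294  0.1773]
```

Request:
{"op": "servo_tool", "data": {"increments": [[1, -0.018, 0.015, 0.03, 0, 0, 0], [1, -0.036, 0.029, 0.06, 0, 0, 0], [1, -0.036, 0.029, 0.077, 0, 0, 0], [1, -0.036, 0.029, 0.11, 0, 0, 0], [1, -0.036, 0.029, 0.145, 0, 0, 0], [0.8, -0.036, 0.029, 0.17, 0, 0, 0], [0.6, -0.036, 0.029, 0.177, 0, 0, 0], [0.6, -0.036, 0.029, 0.177, 0, 0, 0]]}}

```text
clock: 10.02
position: [569.8, 191.6, 150.6]
ee_rot: [-0.63, 0.777, -0.0, 0.0]
contact_force: [0.1, -0.5, 0.1]
gripper_width: 51.4
grasp_force: 0.0
```

Run:
```python
from h import *
a=cam("wrist");b=cam("scene");save(a,"w4.png")
print(arm.read_state())
A=cv2.resize(a[0],(400,300));B=cv2.resize(b[0][120:270,280:480],(400,300),interpolation=cv2.INTER_CUBIC)
cv2.imwrite("pics/m4.png",cv2.cvtColor(np.hstack([A,B]),cv2.COLOR_RGB2BGR))
```

```text
{'clock': 10.125, 'joints': array([ 5.93582883e-01,  4.10057952e-01, -1.64742671e-01,  5.37626378e-04,
       -9.93394273e-01, -8.02146329e-01]), 'joint_vel': array([-8.78007943e-05, -5.80663613e-03,  5.08632870e-04, -1.13810277e-03,
        1.37631356e-03, -8.30474502e-04]), 'joint_efforts': array([-6.52578921e-03, -3.80414236e+01,  1.67475647e+01,  3.72788340e+00,
       -5.88592782e-03, -1.58809900e-05]), 'position': array([570.27836268, 191.86185391, 151.72271001]), 'ee_rot': array([-6.29773954e-01,  7.76777332e-01, -3.38272578e-04,  1.27602754e-03]), 'contact_force': array([-0.28487374,  0.82588884, -0.21116785]), 'wrist_torque': array([-0.01511671,  0.01366186,  0.0670279 ]), 'grasp_force': 0.0, 'gripper_width': 51.31819556704064}
```

View pics/m4.png

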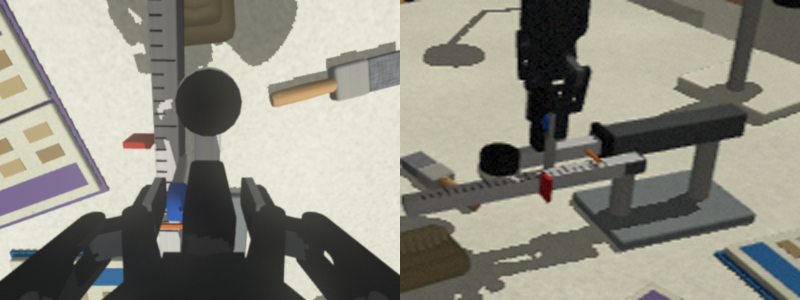

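The picture shows the open fingers either side of the post and button, around (195,210) in the left half. Now I close them.

Request:
{"op": "servo_tool", "data": {"increments": [[0.45, 0, 0, 0, 0, 0, 0], [0.2, 0, 0, 0, 0, 0, 0], [0, 0, 0, 0, 0, 0, 0], [0, 0, 0, 0, 0, 0, 0], [0, 0, 0, 0, 0, 0, 0]]}}

```text
clock: 10.75
position: [569.6, 192.1, 152.6]
ee_rot: [-0.629, 0.777, 0.0, 0.001]
contact_force: [-3.2, 1.6, 6.6]
gripper_width: 30.1
grasp_force: 62.1
```

Request:
{"op": "servo_tool", "data": {"increments": [[0, 0.005, 0, 0, 0, 0, 0], [0, 0.012, 0, 0, 0, 0, 0], [0, 0.02, 0, 0, 0, 0, 0], [0, 0.028, 0, 0, 0, 0, 0], [0, 0.036, 0, 0, 0, 0, 0], [0, 0.044, 0, 0, 0, 0, 0], [0, 0.052, 0, 0, 0, 0, 0], [0, 0.06, 0, 0, 0, 0, 0], [0, 0.06, 0, 0, 0, 0, 0]]}}

```text
clock: 11.88
position: [556.4, 133.9, 152.6]
ee_rot: [-0.629, 0.777, 0.001, 0.001]
contact_force: [-6.8, 5.0, 8.1]
gripper_width: 29.7
grasp_force: 63.7
```

```bash
cat > k.py <<'E'
from b import *
a=cam("wrist");b=cam("scene");t=cam("top")
for n in("wrist","top","scene"):
    for q in("pointer","rider_mark"):
        r=arm.spot_point(n,q)
        if r: print(n,q,round(r[0]["p"],2),np.array(r[0]["centre"]),atz(dict(wrist=a,top=t,scene=b)[n],r[0]["centre"],118))
s=arm.read_state();print(s["clock"],s["position"],s["gripper_width"],s["contact_force"],s["grasp_force"])
T=cv2.resize(t[0][150:225,160:260],(400,300),interpolation=cv2.INTER_CUBIC);B=cv2.resize(b[0][165:240,310:410],(400,300),interpolation=cv2.INTER_CUBIC)
cv2.imwrite("pics/"+sys.argv[1],cv2.cvtColor(np.hstack([T,B]),cv2.COLOR_RGB2BGR)); save(a,"w_"+sys.argv[1])
E
python3 k.py m5.png
```

```text
wrist pointer 0.43 [253.2 277. ] [581.7 158.7 118. ]
wrist rider_mark 0.83 [218.4 290.9] [606.2 163.9 118. ]
top rider_mark 0.17 [294.9 284.2] [372.7 -26.6 118. ]
scene pointer 0.88 [358.  205.5] [606.3 183.5 118. ]
scene rider_mark 0.63 [354.1 208. ] [610.6 168.4 118. ]
12.325 [556.5 134.3 152.6] 29.832733006797472 [-7.1  5.5  7.4] 63.61115042120218
```

View pics/m5.png

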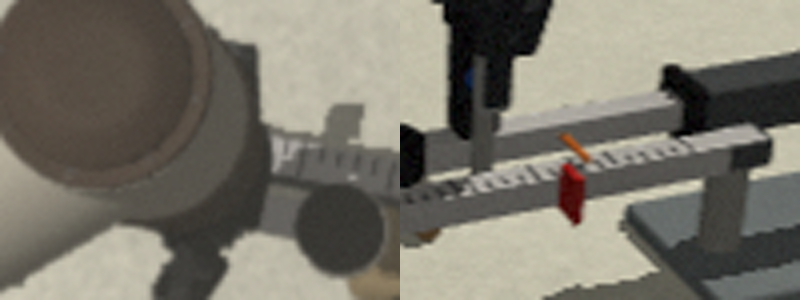

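View pics/w_m5.png

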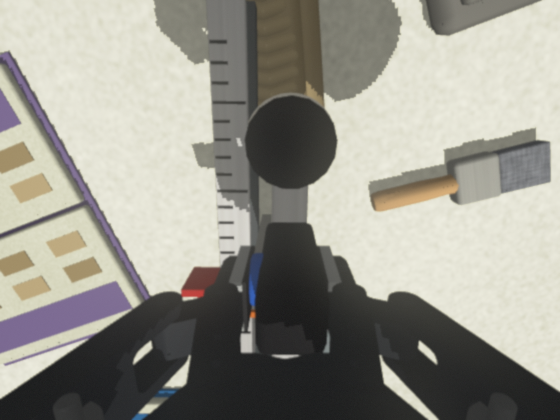

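The wrist picture shows the rider at (200,282) beyond the left finger, and the pointer is mostly hidden. To get the remaining distance I'll fit a rider box to the red masks.

```bash
cat > fit.py <<'E'
from h import *
from scipy.optimize import minimize
np.set_printoptions(precision=2,suppress=True)
im=arm.get_image("wrist");HE=np.array(im["hand_eye"]);Kw=cam("wrist")[1]
def wp(p,q):
    T=np.eye(4);T[:3,:3]=R.from_quat(q).as_matrix();T[:3,3]=p;return T@HE
s=arm.read_state();sc=cam("scene")
rd=lambda f:cv2.cvtColor(cv2.imread("pics/"+f),cv2.COLOR_BGR2RGB)
V=dict(w3=(rd("w3.png"),Kw,wp([590,150.2,326.6],[-.63,.777,0,-.0005]),(245,175,275,200)),
 w5=(rd("w_m5.png"),Kw,wp(s["position"],s["ee_rot"]),(170,255,240,310)),
 scene=(sc[0],sc[1],sc[2],(340,195,365,225)),scene1=(rd("scene1.png"),sc[1],sc[2],(335,195,365,225)))
u=np.array([-.2127,-.9771,0]);v=np.array([.9771,-.2127,0]);O=np.array([583.1,266.3,0])
def mask(a,box,lo,hi,sat):
    h=cv2.cvtColor(a,cv2.COLOR_RGB2HSV).astype(int);H=np.where(h[...,0]>170,h[...,0]-180,h[...,0])
    m=(H>=lo)&(H<=hi)&(h[...,1]>sat)&(h[...,2]>40);q=np.zeros(m.shape,bool);q[box[1]:box[3],box[0]:box[2]]=1;return m&q
def proj(K,W,P):
    c=(P-W[:3,3])@W[:3,:3];c=c@K.T;return c[:,:2]/c[:,2:]
def loss(p,view,m,dims):
    x,y,z0=p;P=np.array([O+u*(x+a*dims[0]/2)+v*(y+b*dims[1]/2)+[0,0,z] for a in(-1,1) for b in(-1,1) for z in(z0,dims[2])])
    F=8;n=np.zeros((420*1,560*1),np.uint8);pr=proj(view[1],view[2],P)
    b=view[3];S=np.zeros(((b[3]-b[1])*F,(b[2]-b[0])*F),np.uint8)
    cv2.fillConvexPoly(S,cv2.convexHull(((pr-[b[0]-.5,b[1]-.5])*F).astype(np.float32)).astype(np.int32),255)
    S=cv2.resize(S,(b[2]-b[0],b[3]-b[1]),interpolation=cv2.INTER_AREA)/255.
    return np.abs(S-m[b[1]:b[3],b[0]:b[2]]).sum()
for n,w in V.items():
    m=mask(w[0],w[3],-10,7,120).astype(float)
    best=min((minimize(loss,[x0,55,z0],args=(w,m,(6,22,125)),method="Nelder-Mead",options=dict(initial_simplex=np.array([[x0,55,z0],[x0+6,55,z0],[x0,60,z0],[x0,55,z0+10]]))) for x0 in(90,98,106) for z0 in(95,108)),key=lambda r:r.fun)
    print(n,"rider",best.x,best.fun,m.sum())
    b=(w[3][0]-25,w[3][1]-25,w[3][2]+60,w[3][3]+90)
    o=mask(w[0],b,8,15,120);ys,xs=np.nonzero(o)
    if len(xs): print("  orange n",len(xs),xs.min(),xs.max(),ys.min(),ys.max(),xs.mean(),ys.mean())
    for z in(117,119):
      if len(xs):
        # centroid stand coords at z
        q=atz((0,w[1],w[2]),(xs.mean(),ys.mean()),z)-O; print("   z",z,"x,y",q@u,q@v)
E
python3 fit.py
```

```text
w3 rider [ 98.4   56.04 124.9 ] 22.03921568627451 80.0
  orange n 77 275 300 248 252 287.961038961039 249.84415584415584
   z 117 x,y 19.305738995292728 26.384729501987593
   z 119 x,y 20.245174137391427 26.412897643527714
w5 rider [ 98.52  55.71 125.  ] 132.5607843137255 184.0
  orange n 44 249 255 310 317 252.4318181818182 313.70454545454544
   z 117 x,y 76.84979041066349 22.799765105621006
   z 119 x,y 78.32439503893953 22.562927717629005
scene rider [98.19 57.54 99.05] 18.662745098039217 68.0
  orange n 22 315 356 198 314 346.22727272727275 221.4090909090909
   z 117 x,y 132.2518174852374 93.12036577966556
   z 119 x,y 133.79576706813063 95.97476863315721
scene1 rider [98.19 57.54 99.05] 18.662745098039217 68.0
  orange n 70 310 380 194 314 329.5285714285714 278.14285714285717
   z 117 x,y 247.03300512888742 258.6336709959838
   z 119 x,y 248.1121694142792 260.81785817751165
```

Request:
{"op": "servo_tool", "data": {"increments": [[0, 0.006, 0, 0, 0, 0, 0], [0, 0.012, 0, 0, 0, 0, 0], [0, 0.017, 0, 0, 0, 0, 0], [0, 0.0195, 0, 0, 0, 0, 0], [0, 0.0195, 0, 0, 0, 0, 0], [0, 0.0195, 0, 0, 0, 0, 0]]}}

```text
clock: 13.22
position: [552.1, 115.1, 152.6]
ee_rot: [-0.629, 0.777, 0.001, 0.001]
contact_force: [-8.2, 6.4, 9.2]
gripper_width: 29.6
grasp_force: 64.2
```

```bash
sed -i 's/165:240,310:410/180:225,325:385/' k.py; python3 k.py m6.png
```

```text
top rider_mark 0.74 [217.  271.4] [402.6 140.3 118. ]
scene pointer 0.83 [346.7 206.9] [597.3 157.2 118. ]
scene rider_mark 0.41 [352.1 208.6] [610.2 162.7 118. ]
13.675 [552.1 115.2 152.6] 29.860376820058764 [-8.7  5.3  9.3] 64.2304677888751
```

View pics/m6.png

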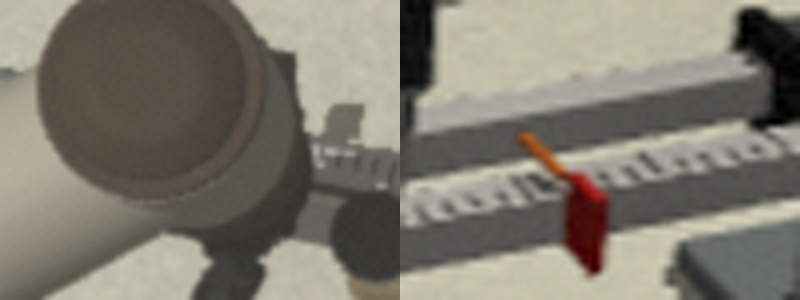

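Run:
```python
import io,contextlib
with contextlib.redirect_stdout(io.StringIO()): from fit import *
w=V["scene"];h=cv2.cvtColor(w[0],cv2.COLOR_RGB2HSV).astype(int)
m=mask(w[0],w[3],-10,7,120).astype(float)
for x0 in(92,98,104):
    b=minimize(loss,[x0,55,100],args=(w,m,(6,22,125)),method="Nelder-Mead",options=dict(initial_simplex=np.array([[x0,55,100],[x0+6,55,100],[x0,60,100],[x0,55,110]])));print("rider",b.x,b.fun)
o=mask(w[0],(338,196,356,210),8,16,110);ys,xs=np.nonzero(o)
for x,y in zip(xs,ys):
    q=atz((0,w[1],w[2]),(x,y),119)-O; print(x,y,h[y,x],q@u,q@v)
o1=V["scene1"];o=mask(o1[0],(365,190,390,210),8,16,110);ys,xs=np.nonzero(o)
print("start",[((atz((0,w[1],w[2]),(x,y),119)-O)@u).round(1) for x,y in zip(xs,ys)])
```

```text
rider [98.06 56.8  98.95] 18.192156862745097
rider [98.34 56.53 98.88] 18.40392156862745
rider [98.28 56.32 99.57] 18.380392156862744
343 200 [ 12 195 145] 97.96942218524748 5.748683974506037
344 200 [ 11 181 155] 95.7336467585923 6.575227704722955
343 201 [ 12 161  98] 100.12108192026184 10.198066100131932
344 201 [ 12 206 145] 97.89440270329726 11.020750820551953
345 201 [ 12 179 158] 95.6681447949366 11.843279881302367
344 202 [ 12 158  97] 100.03725762812311 15.429444512000764
345 202 [ 12 208 147] 97.82001880552664 16.248151372003374
346 202 [ 12 174 158] 95.60319772834022 17.066703981128793
345 203 [ 12 149 120] 99.95414058738584 20.61668417101117
346 203 [ 12 205 153] 97.74626244876072 21.431450870778757
347 203 [ 13 172 165] 95.53879853736439 22.246064709504672
346 204 [ 13 131 134] 99.87172188470528 25.76034134884834
347 204 [ 12 204 156] 97.67312572496725 26.571205061512725
348 204 [ 13 147 182] 95.47494031853482 27.381917284350795
347 205 [ 12 133 130] 99.78999275588735 30.86096300886373
348 205 [ 13 213 152] 97.60060085843034 31.66796039018998
349 205 [ 13 154 171] 95.4116162838736 32.47480763461532
348 206 [ 12 117 113] 99.70894458278205 35.91908699996367
349 206 [ 10 189  93] 97.52868020299388 36.72225419781532
start [np.float64(16.1), np.float64(20.9), np.float64(18.7), np.float64(16.4), np.float64(14.1), np.float64(21.2), np.float64(18.9), np.float64(16.7), np.float64(14.4), np.float64(19.2), np.float64(16.9), np.float64(14.7), np.float64(19.5), np.float64(17.2), np.float64(15.0), np.float64(19.7), np.float64(17.5), np.float64(15.3), np.float64(20.0), np.float64(17.7), np.float64(15.5)]
```

The pointer stands at about 97.7 mm and the rider at about 98.3 mm from the mouth. The grip measures 29.9 mm with the button in.

```bash
python3 -c "
from bench import arm
s=arm.read_state();print(s['clock'],s['gripper_width'],s['joint_vel'].round(4));print(arm.job_done())"
```

```text
13.825 29.685544170567116 [ 0.0011  0.0003  0.0002  0.0005 -0.0006 -0.0008]
the job is handed in; nothing more can be done
None
```

I pressed green, yellow and blue fully down in that order without pressing red, then pinched the lock and drew the boom out until its pointer measured about 1 mm from the rider, held still with the button squeezed in; handed in at 13.8 s, no verdict returned.

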